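Load a sample dish under a spring-closed flap

TASK

Load the white sample dish into the bay: with one fingertip press the bar down and so hold the spring-closed blue flap open, and meanwhile with the other fingertip push the dish along its lane under the flap, all the way to the back stop. Then let go, so that the flap closes over the dish. Only push the dish, keeping it flat on the worktop (do not pick it up), and leave the other things where they are.

Things in the scene. Friction and masses are not known exactly. Their poses are not given: they have to be found in the camera images.
- bay: Aluminium loading bay fixed to the worktop. Origin: on the worktop under the flap's axle, level with the flap's front edge (mouth of the bay). +x = loading direction (inwards), +y = left to the press bar, z up. All mm below are in this frame. Two guide rails 12 mm high (inner faces y=-12 and y=-78, x=-130 to 75) bound the lane, centre line y=-45; no floor plate: the dish slides on the worktop.
- seat (a point): Point fixed on the bay on the worktop, bay (35, -45, 0) mm: here is the dish's centre when the dish touches the back stop. The stop's face (black rubber bumper) is at x=65, 24 mm high. Axes as the bay's.
- axle_mid (a point): Middle of the flap's axle, bay (-25, 0, 34) mm. The axle is a steel rod 8 mm thick along the bay's x; it runs at that height between two grey posts 39 mm high at x=-122 and x=71 (y=-10 to 2). Axes as the bay's when the flap is closed.
- flap (a joint): Angle of the one-piece rocking flap (blue cover right of the axle, steel press bar left of it), rad: 0 closed, 0.55 fully open (stop). Pressing the bar down swings the cover up; a spring closes it again (about 3 N on the bar at first, 5 to 7 N fully down). Above 0.35 the dish passes under the lip. Open, the cover's right edge is about 80 mm above the worktop.
- notch (a point): On the cover, moves with it: middle of the cover's front edge, at bay (0, -44, 34) mm when closed. The cover reaches x=0 to 70, y=-82 to 0, underside at z=34. Its lip at y=-78 to -63 hangs down to z=4 and bars the dish when closed. A finger notch in the front edge, y=-63 to -24 and 30 mm deep in x, gives room for the finger that pushes the dish home.
- bar_mid (a point): Middle of the top of the press bar, moves with it. Bar: steel with black rubber top, 165 mm long (x=-150 to 15, alongside the open lane), 36 mm wide. Closed, its top slopes up to the left, from z=21 at y=24 to z=40 at y=55. Fully pressed, the top is level at z=10, y=14 to 50. A fingertip may slide along it.
- dish: The covered sample dish: white round flat dish with a red disc on top, 60 mm across, 24 mm high, about 0.09 kg, standing loose in the open lane in front of the flap, between the rails. Origin: centre of its underside.
- white_jar: Bystander: white sample jar with white screw lid, 48 mm across, 57 mm tall, behind the bay. Origin: centre of its underside.
- stopper: Bystander: small dark red rubber stopper, 23 mm across, 28 mm tall, behind the bay. Origin: centre of its underside.
- red_jar: Bystander: white sample jar with red lid, 48 mm across, 72 mm tall, beside the big centrifuge. Origin: centre of its underside.
- calculator: Bystander: dark pocket calculator lying flat, 125x72x16 mm. Origin: centre of its underside.
- weight_200: Bystander: brass knob weight, 28 mm across, 40 mm tall. Origin: centre of its underside.
- beaker: Bystander: small glass beaker, 53 mm across, 71 mm tall, by the blue logbook. Origin: centre of its underside.
Mind the look-alikes: they are no part of the job. Of the things that look like the dish, take the one that is farthest to the robot's left at the start.

How it is judged:
On the way, in this order (a step that is already met when the one before it is completed fails the run):
1. a fingertip holds the flap open while the dish is still in front of it (value of joint flap above 0.35 rad and contact force between the fingers and flap above 0.3 N and x of dish in the frame of bay below -0.015 m), for 0.1 s.
2. the dish is pushed by a finger under the flap while a finger holds the flap open (value of joint flap above 0.35 rad and contact force between the fingers and flap above 0.3 N and x of dish in the frame of bay between -0.01 and 0.034 m and contact force between the fingers and dish above 0.01 N), for 0.04 s.
At the end, for the whole second after the job is handed in: The flap is closed again (below 0.04 rad); the dish lies flat and at rest on the worktop under it, within 10 mm of its seat at the back stop and within 6 mm of it lengthwise (value of joint flap below 0.04 rad and x of dish in the frame of bay above 0.029 m and horizontal distance between dish and seat below 0.01 m and height (world z) of dish below 0.003 m and angle between dish's own z axis and vertical below 0.05 rad and linear speed of dish below 0.01 m/s); the robot touches nothing.
It fails at once if the dish is lifted off the worktop (more than 6 mm) or tipped (more than 0.25 rad) (height (world z) of dish above 0.006 m or angle between dish's own z axis and vertical above 0.25 rad).
It fails at once if a bystander is moved by more than 20 mm (distance of any of white_jar, stopper, red_jar, calculator, weight_200, beaker from where it was at the start of the episode above 0.02 m).
It also fails if it takes over 45 s, if anything falls off the work surface, if the arm or the gripper's body presses on something with over 40 N, if the wrist force passes 120 N, or if a joint passes its speed limit or range.

ROBOT

A 6-joint arm with a two-finger parallel gripper is mounted at the origin on a cart in front of the work surface, level with it; the furniture and walls round the work are solid. World frame = base frame: x ahead of the robot, y to its left, z up, the work surface at z = 0. Lengths are in m, angles in rad, forces in N, time in s.
With the tool pointing down it reaches from about 0.35 to 0.85 m from the base axis. Payload 8.1 kg.
Tool frame: the origin (TCP) lies at the centre of the arm's flange, where the gripper is bolted on; the fingertips stand 186 mm ahead of it and the grasp point (between the pads) lies 167 mm ahead of it; z points along the fingers, y is the direction in which the jaws open and shut (so a half turn about z gives the same grasp; the last joint's range is limited). The gripper opens to 93 mm and grips with 3 to 60 N. Pads are 15 mm wide; open, the fingers measure 128 mm over their backs; the gripper's body (75 mm by 188 mm) begins 65 mm behind the grasp point.
Start: joints at [1.047, 0.13, 1.488, -0, 1.523, -0.085], TCP at [0.255, 0.543, 0.405] pointing down, gripper open.
Joint ranges: [-2.96, 2.96], [-0.89, 2.26], [0.02, 2.5], [-1.34, 4.48], [0, 2.73], [-2.66, 2.66]. Speed limits (rad/s): [2.39, 2.39, 2.79, 3.14, 3.14, 3.14].

INTERFACE

Orientations are given as a rotation vector (axis times angle).
In Python, from plant import robot, viewer, order gives the robot as it stands.
- The arm moves only by the tool apply_moves, never from a script. Its argument "deltas" is a list of rows, each a list of 3 entries, a list of its own where there are three numbers: the finger opening in mm, from 0 to 93, then the shift along the tool's x, y, z in mm, then the turn about the tool's z in rad. In form: [[grip, [dx, dy, dz], yaw], ...]. A call has 1 to 5 rows; each row shifts and turns the commanded pose from where the row before left it, along the tool's axes as they then stand; what a row does not reach is not made up. A row lasts 1/8 s, in which the tool goes at most 62.5 mm and 10.7 degrees, less where a joint would pass 70% of its speed; a pose out of reach is approached as far as the arm can. A call is refused whole if a number of a shift passes 62.5 or a number of a turn 0.188, either way. A call with a gripper value outside its range is refused whole. The fingers move at their own pace and stop on an object; "grip_force" is the grip in N (left out, the last holds). Time passes only in rows, so rows that do not move let the fingers close. It gives the time, the measured TCP pose, the force and the opening at its end, in the units of the state.
- robot.read_state(): the state, without advancing time (a new reading comes with each control period).
- viewer.read_camera(name): name is "scene" or "top" or "wrist"; returns the picture (420x560x3 uint8, blue, green, red); there is no depth.
- viewer.get_calibration(name): a dict with "fx", "fy", "cx", "cy" (pixels), "R" (3x3) and "t" (3): a world point X has camera coordinates R X + t. Camera axes: x right, y down, z forward; pixel columns grow to the right and rows downward; lengths in m; the calibration is good to about 2 mm. A picture is of the moment at which its call begins: read the wrist's pose just before it. get_calibration takes no time and is no camera call; for the wrist camera it gives the pose at the moment of the call.
- order.close_job(): hands the job in, once; it reports no verdict.
The state is a dict: "t": time; "q": joint angles; "dq": joint speeds; "joint_torque": joint torques, N m; "tool_pos": TCP position; "orientation": TCP orientation; "force": force on the tool from outside, world axes, zero at the start; "wrist_torque": the same for the moment, N m; "opening": finger opening in m.
Only numpy, scipy, OpenCV 4.12 (cv2) and the standard library are available. Lean on these libraries where they do the work, as an engineer would, in place of code of your own. Each camera call takes 0.05 s, during which the arm holds its last target. There are 200 camera calls.

## Working session

There is one attempt and no reset: what is moved stays moved. The work goes in short steps, Python scripts to look and compute and a tool call to move; the robot and the scene stay as the last step left them, time stands still between calls to the robot, and variables do not carry over. Pictures are saved under pics/ and viewed, about 8 in all and at most 12, crops included, and the job is handed in when it is done.

Besides the shell and the picture viewer there is one more tool, called as a command line: name --argument value ..., lists and objects as JSON in quotes. apply_moves: Moves the arm, as the interface text tells. Its arguments: {"type":"object","properties":{"deltas":{"type":"array"},"grip_force":{"type":"number"}},"required":["deltas"]}

```bash
mkdir -p pics; ls
python3 - <<'E'
from plant import robot, viewer
import cv2,json,numpy as np
s=robot.read_state();print({k:np.round(v,4).tolist() for k,v in s.items()})
for n in("scene","top","wrist"):
    c=viewer.get_calibration(n);json.dump({k:np.array(v).tolist() for k,v in c.items()},open(f'pics/{n}.json','w'))
    cv2.imwrite(f'pics/{n}0.png',viewer.read_camera(n)); print(n,{k:np.round(v,3).tolist() for k,v in c.items()})
a=cv2.imread('pics/top0.png');cv2.imwrite('pics/top0b.png',cv2.resize(a,(800,600)))
a=cv2.imread('pics/scene0.png');cv2.imwrite('pics/scene0b.png',cv2.resize(a,(800,600)))
E
```

```text
pics
{'t': 0.0, 'q': [1.0466, 0.1312, 1.4893, 0.0, 1.523, -0.0854], 'dq': [0.002, -0.001, 0.0003, 0.0004, 0.0004, 0.0002], 'joint_torque': [-0.0009, -55.9874, -49.174, 0.0765, 0.0364, -0.0001], 'tool_pos': [0.2548, 0.543, 0.4037], 'orientation': [-0.6836, -3.0657, 0.0027], 'force': [-0.1399, 0.3371, -1.0898], 'wrist_torque': [-0.0314, -0.0153, -0.0379], 'opening': 0.0929}
scene {'fx': 474.997, 'fy': 474.997, 'cx': 273.282, 'cy': 207.708, 'R': [[0.786, -0.618, -0.007], [-0.388, -0.484, -0.784], [0.482, 0.619, -0.62]], 't': [-0.404, 0.376, 0.76]}
top {'fx': 535.715, 'fy': 535.715, 'cx': 273.04, 'cy': 205.925, 'R': [[-0.024, -1.0, -0.008], [-0.995, 0.025, -0.098], [0.098, 0.005, -0.995]], 't': [0.162, 0.615, 1.353]}
wrist {'fx': 305.696, 'fy': 305.696, 'cx': 282.018, 'cy': 207.283, 'R': [[0.424, 0.906, -0.002], [0.876, -0.41, 0.253], [0.228, -0.109, -0.968]], 't': [-0.599, -0.03, 0.388]}
```

View pics/top0b.png

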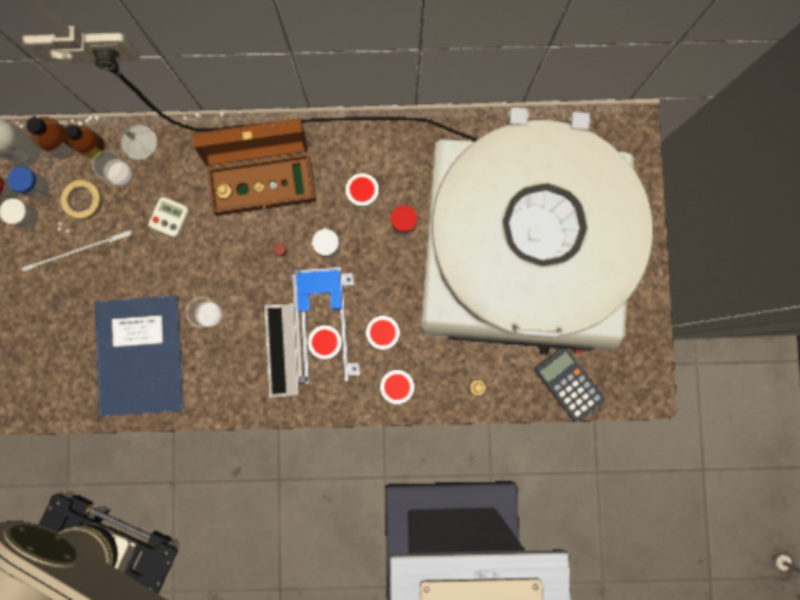

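View pics/scene0b.png

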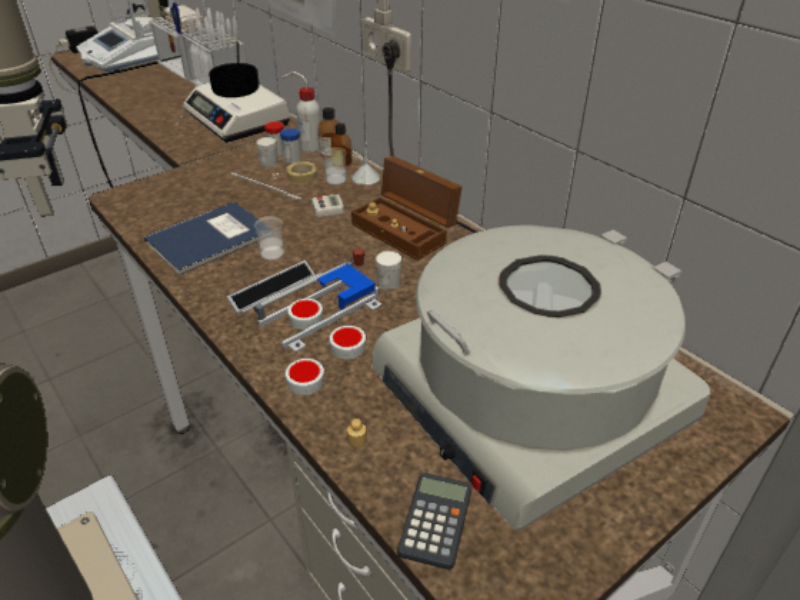

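Top picture: dish-like candidates at (324,342) in the lane, (383,332), (397,387) and (362,189). The leftmost is (324,342), and it stands between the rails, so that is the dish. Next, a close crop to check this and measure the bay.

Run:
```python
import cv2
a=cv2.imread('pics/top0.png')
c=a[180:290,180:280]; cv2.imwrite('pics/crop1.png',cv2.resize(c,None,fx=5.4,fy=5.4,interpolation=cv2.INTER_CUBIC)) # px = 180+u/5.4
```

```text
(no output)
```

View pics/crop1.png

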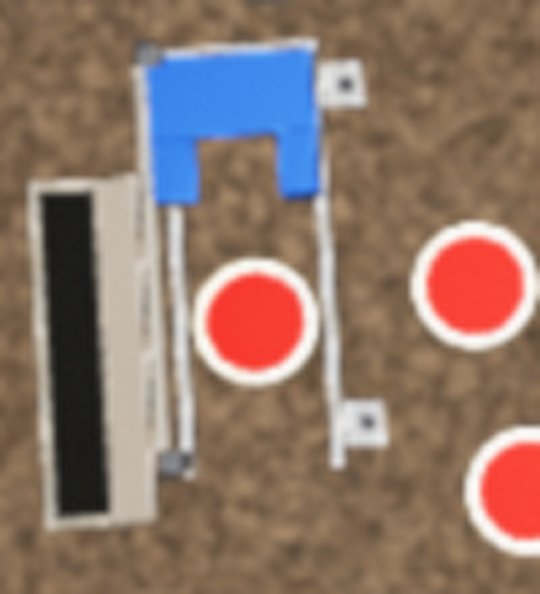

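```bash
cat > h.py <<'E'
import json,numpy as np
from scipy.optimize import least_squares
def proj(c,X):
    p=np.asarray(X)@np.array(c['R']).T+np.array(c['t']); return np.c_[c['fx']*p[:,0]/p[:,2]+c['cx'],c['fy']*p[:,1]/p[:,2]+c['cy']]
def toW(b,P):
    P=np.asarray(P,float)/1000; cs,sn=np.cos(b[2]),np.sin(b[2])
    return np.c_[b[0]+cs*P[:,0]-sn*P[:,1], b[1]+sn*P[:,0]+cs*P[:,1], P[:,2]]
def toB(b,W):
    d=np.asarray(W)[:2]-b[:2]; cs,sn=np.cos(b[2]),np.sin(b[2]); return 1000*np.array([cs*d[0]+sn*d[1],-sn*d[0]+cs*d[1]])
def unproj(c,uv,z):
    R=np.array(c['R']);t=np.array(c['t']); d=R.T@np.array([(uv[0]-c['cx'])/c['fx'],(uv[1]-c['cy'])/c['fy'],1]); o=-R.T@t
    return o+d*(z-o[2])/d[2]
def fit(c,uv,P,b0=(.6,.15,0)):
    r=least_squares(lambda b:(proj(c,toW(b,P))-uv).ravel(),b0,loss='soft_l1'); return r.x,(proj(c,toW(r.x,P))-uv)
E
python3 - <<'E'
from h import *
c=json.load(open('pics/top.json'))
uv=np.array([(148,52),(176,463),(155,203),(318,197),(316,42),(30,183),(47,528),(338,468),(190,477),(234,135)],float)
P=[(71,-4,39),(-122,-4,39),(0,-2,36),(0,-82,36),(70,-82,36),(15,55,40),(-150,55,40),(-130,-80,12),(-130,-11,12),(30,-44,36)]
uv=np.array([180,180])+(uv+.5)/5.4-.5
b,r=fit(c,uv,P);print(b);print(np.round(r,1))
d=unproj(c,np.array([180,180])+(np.array([256,321])+.5)/5.4-.5,.024);print('dish',d,toB(b,d))
np.save('b.npy',b)
E
```

```text
[0.59243441 0.31643167 0.04199563]
[[ 0.1  0.6]
 [-1.  -0.3]
 [-0.4  0.2]
 [ 0.5 -0.8]
 [-0.7  1. ]
 [ 0.1 -0.6]
 [ 0.2  0.3]
 [-0.3 -0.2]
 [ 0.6 -0.1]
 [ 0.7  0.1]]
dish [0.53620114 0.26744737 0.024     ] [-58.2402169  -46.58025489]
```

```bash
cat >> h.py <<'E'
from scipy.spatial.transform import Rotation as Ro
def delta(b,x,y,ztip,s):
    "remaining yaw (tool z), then shift along tool axes after that yaw, mm; TCP at bay x,y (mm), tip height mm; tool y // bay y"
    R=Ro.from_rotvec(s['orientation']).as_matrix(); by=np.array([-np.sin(b[2]),np.cos(b[2]),0]); v=R.T@by
    yaw=np.arctan2(-v[0],v[1]); R2=R@Ro.from_rotvec([0,0,yaw]).as_matrix()
    tgt=toW(b,[(x,y,ztip+186)])[0]; p=np.array(s['tool_pos'])
    tip=p+R[:,2]*.186
    return dict(yaw=round(yaw,4),shift=np.round(1000*R2.T@(tgt-p),1).tolist(),tip_bay=np.round(toB(b,tip),1).tolist(),tipz=round(1000*tip[2],1),force=np.round(s['force'],2).tolist(),zax=np.round(R[:,2],3).tolist(),t=s['t'],op=s['opening'])
E
python3 - <<'E'
from h import *
from plant import robot,viewer
b=np.load('b.npy');s=robot.read_state();print(delta(b,-107,-2.5,150,s))
c=viewer.get_calibration('wrist');R=np.array(c['R']);print('cam',-R.T@c['t'], s['tool_pos'])
E
```

```text
{'yaw': np.float64(-0.4808), 'shift': [-220.9, -243.0, 68.0], 'tip_bay': [-328.0, 240.3], 'tipz': np.float64(217.9), 'force': [-0.77, -0.39, 0.7], 'zax': [-0.001, -0.001, -1.0], 't': 0.15, 'op': 0.09314061873449003}
cam [0.19123556 0.57224206 0.38238869] [0.25481053 0.54301004 0.40391694]
```

apply_moves --deltas '[[57, [0, 0, 0], -0.16], [57, [0, 0, 0], -0.16], [57, [0, 0, 0], -0.16], [57, [-30, -33, 0], 0], [57, [-30, -33, 0], 0]]'

```text
t: 0.78
tool_pos: [0.3178, 0.4791, 0.4042]
orientation: [0.067, -3.14, 0.001]
force: [1.5, -0.3, 0.4]
opening: 0.0573
```

apply_moves --deltas '[[57, [-32, -35, 10], 0], [57, [-32, -35, 10], 0], [57, [-32, -35, 10], 0], [57, [-32, -36, 10], 0], [57, [-32, -36, 10], 0]]'

```text
t: 1.4
tool_pos: [0.4855, 0.3081, 0.3542]
orientation: [0.065, -3.141, 0.0]
force: [0.3, 0.7, -0.6]
opening: 0.0572
```

Run:
```python
from h import *
from plant import robot,viewer
import cv2
b=np.load('b.npy')
for i in range(4): viewer.read_camera('top')
s=robot.read_state();c=viewer.get_calibration('wrist');a=viewer.read_camera('wrist')
json.dump({k:np.array(v).tolist() for k,v in c.items()},open('pics/w1.json','w'))
cv2.imwrite('pics/w1.png',cv2.resize(a,(784,588),interpolation=cv2.INTER_CUBIC))
print(delta(b,-107,-2.5,60,s))
```

```text
{'yaw': np.float64(-0.003), 'shift': [-0.8, 0.8, 108.1], 'tip_bay': [-107.9, -3.3], 'tipz': np.float64(168.1), 'force': [-0.44, 0.2, 0.25], 'zax': [-0.001, -0.0, -1.0], 't': 1.6, 'op': 0.05682460294560863}
```

View pics/w1.png

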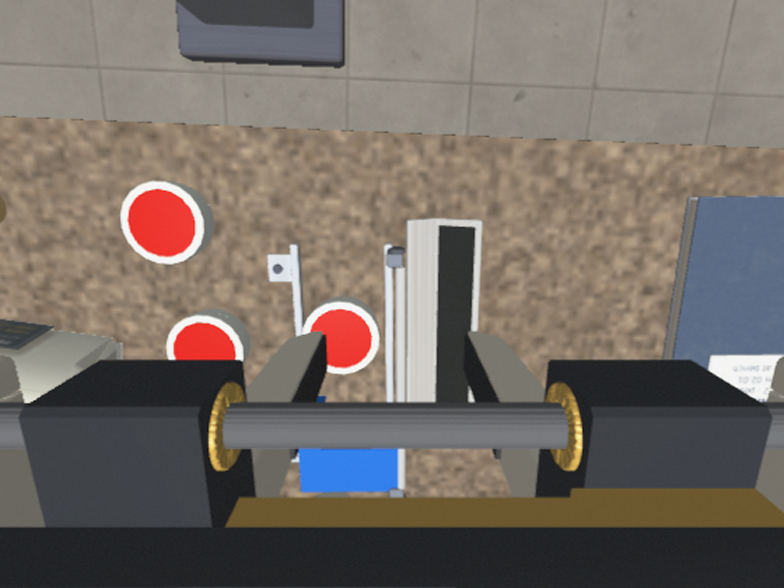

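Run:
```python
from h import *
c=json.load(open('pics/w1.json')); b0=np.load('b.npy')
uv=np.array([(396,254),(480,222),(295,246),(389,246),(300,491),(398,491)],float); uv=(uv+.5)/1.4-.5
P=[(-122,-4,39),(-150,55,40),(-130,-80,12),(-130,-11,12),(70,-82,36),(70,-1,36)]
b,r=fit(c,uv,P,b0);print(b-b0,b);print(np.round(r,1)); print('b0 resid',np.round(proj(c,toW(b0,P))-uv,1))
d=unproj(c,(np.array([341,337])+.5)/1.4-.5,.024);print(toB(b,d),toB(b0,d))
# fingertip projections with opening .0568
for y in(-46,-28.5,28.5,46): print(y,(proj(c,[[.4855+.042*-y/1000, .3075+y/1000,.168]])+.5)*1.4)
```

```text
[-0.00037918  0.00028761 -0.00502723] [0.59205523 0.31671928 0.0369684 ]
[[-0.1  5.3]
 [ 2.1 -0.5]
 [-0.1 -1.4]
 [-1.8 -1.2]
 [-0.4  0.9]
 [ 0.5  1.1]]
b0 resid [[-1.1  5.7]
 [ 1.  -0.4]
 [-0.9 -0.7]
 [-2.7 -0.8]
 [-0.3  1.4]
 [ 0.6  1.3]]
[-60.24885979 -45.81405432] [-60.84518338 -45.20731587]
-46 [[282.20220348 356.26468361]]
-28.5 [[324.50587197 356.19081666]]
28.5 [[462.37036706 355.95008978]]
46 [[504.72035155 355.87614196]]
```

The wrist view agrees with the top fit to about 1 mm: near post (396,254), bar corner (480,222), dish (341,337). The dish is at bay (-60,-45.5). I'll now set the opening to 62 mm and the TCP at bay (-107,-5), then go down.

Run:
```python
from h import *
from plant import robot
import cv2
b=np.load('b.npy')+np.array([-.0002,.00015,-.0015]);np.save('b.npy',b)
print(delta(b,-107,-5,40,robot.read_state()))
```

```text
{'yaw': np.float64(-0.0), 'shift': [-1.0, -2.3, 128.5], 'tip_bay': [-108.0, -2.7], 'tipz': np.float64(168.5), 'force': [-0.45, 0.53, 0.55], 'zax': [-0.001, 0.0, -1.0], 't': 1.65, 'op': 0.05687344032951227}
```

apply_moves --deltas '[[62, [-1, -2.3, 30], 0], [62, [0, 0, 35], 0], [62, [0, 0, 35], 0], [62, [0, 0, 28], 0], [62, [0, 0, 0], 0]]'

```text
t: 2.28
tool_pos: [0.4838, 0.3077, 0.2244]
orientation: [0.067, -3.136, 0.003]
force: [0.3, 0.2, 0.5]
opening: 0.0623
```

Run:
```python
from h import *
from plant import robot,viewer
import cv2
b=np.load('b.npy')
a=viewer.read_camera('wrist'); w=cv2.resize(a[120:360,150:400],None,fx=2.2,fy=2.2,interpolation=cv2.INTER_CUBIC)
a=viewer.read_camera('scene'); a=cv2.resize(a[150:260,140:290],None,fx=3.2,fy=3.2,interpolation=cv2.INTER_CUBIC)
cv2.imwrite('pics/w2.png',w);cv2.imwrite('pics/s2.png',a)
print(delta(b,-107,-5,12,robot.read_state()))
```

```text
{'yaw': np.float64(0.002), 'shift': [0.1, -0.9, 29.8], 'tip_bay': [-106.8, -4.0], 'tipz': np.float64(41.8), 'force': [-0.56, -0.78, 0.88], 'zax': [0.001, 0.0, -1.0], 't': 2.375, 'op': 0.06201701233332582}
```

View pics/w2.png

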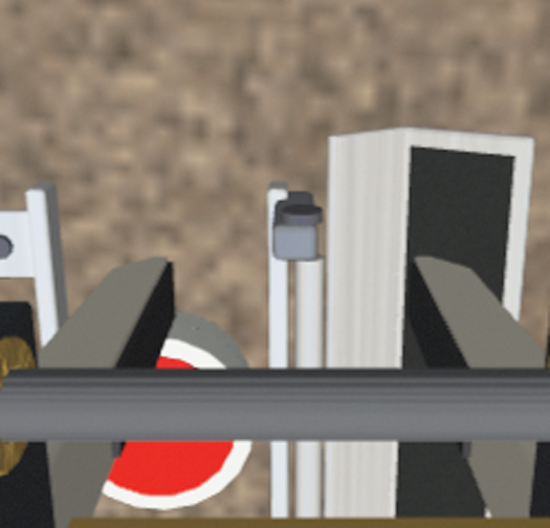

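View pics/s2.png

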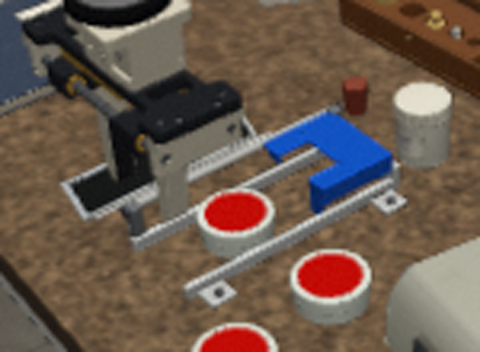

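The wrist crop shows the lane finger tip (150,262) behind the dish and the bar finger tip (430,262) over the rubber. In the scene crop the other objects are clear of the gripper. Now the press.

apply_moves --deltas '[[62, [0, -0.9, 8], 0], [62, [0, 0, 8], 0], [62, [0, 0, 7], 0], [62, [0, 0, 7], 0], [62, [0, 0, 0], 0]]'

```text
t: 3.0
tool_pos: [0.4871, 0.303, 0.1987]
orientation: [0.064, -3.141, 0.012]
force: [-7.9, -28.3, 31.2]
opening: 0.0615
```

Run:
```python
from h import *
from plant import robot,viewer
import cv2
b=np.load('b.npy')
a=viewer.read_camera('scene'); a=cv2.resize(a[150:260,140:290],None,fx=3.2,fy=3.2,interpolation=cv2.INTER_CUBIC)
cv2.imwrite('pics/s3.png',a)
print(delta(b,-2.5,-5,12,robot.read_state()))
```

```text
{'yaw': np.float64(0.0), 'shift': [-103.1, 4.3, 0.8], 'tip_bay': [-105.7, -10.6], 'tipz': np.float64(12.9), 'force': [-7.79, -29.23, 30.08], 'zax': [0.0, -0.007, -1.0], 't': 3.05, 'op': 0.06124950456602597}
```

View pics/s3.png

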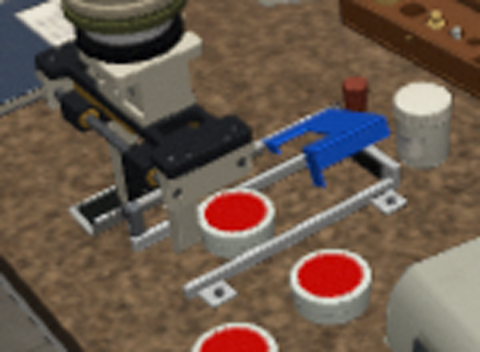

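The flap is open (cover raised, lip about (320,170)). The rubber is dragging the tip sideways: 29 N, and the tip is 5.6 mm to the right. I'll raise slightly, start the slide so that this stress is freed, and check again.

apply_moves --deltas '[[62, [-2, 0, -1], 0], [62, [-3, 0, 0], 0], [62, [-3, 0, 0], 0], [62, [0, 0, 0], 0]]'

```text
t: 3.55
tool_pos: [0.4939, 0.306, 0.1981]
orientation: [0.064, -3.14, 0.002]
force: [-3.4, -4.8, 7.7]
opening: 0.0625
```

```bash
cat > st.py <<'E'
from h import *
from plant import robot
b=np.load('b.npy');print(delta(b,-2.5,-5,12,robot.read_state()))
E
python3 st.py
```

```text
{'yaw': np.float64(0.0003), 'shift': [-96.2, 1.6, -0.0], 'tip_bay': [-98.9, -6.7], 'tipz': np.float64(12.1), 'force': [-3.42, -4.79, 7.7], 'zax': [-0.001, -0.001, -1.0], 't': 3.55, 'op': 0.06252317861731539}
```

apply_moves --deltas '[[62, [-6, 0, 0], 0], [62, [-6, 0, 0], 0], [62, [-6, 0, 0], 0], [62, [-6, 0, 0], 0], [62, [-6, 0, 0], 0]]'

```text
t: 4.18
tool_pos: [0.5235, 0.3079, 0.1978]
orientation: [0.065, -3.139, 0.0]
force: [-5.2, -0.7, 6.6]
opening: 0.0617
```

```bash
python3 st.py
```

```text
{'yaw': np.float64(0.0007), 'shift': [-66.5, 0.9, -0.4], 'tip_bay': [-69.3, -5.9], 'tipz': np.float64(11.8), 'force': [-5.16, -0.68, 6.63], 'zax': [-0.002, -0.0, -1.0], 't': 4.175, 'op': 0.061719796918855756}
```

Clean slide. Continuing, with one check before the mouth.

apply_moves --deltas '[[62, [-6, 0, 0], 0], [62, [-6, 0, 0], 0], [62, [-6, 0, 0], 0], [62, [-6, 0, 0], 0], [62, [-6, 0, 0], 0]]'

```text
t: 4.8
tool_pos: [0.5535, 0.3092, 0.1977]
orientation: [0.065, -3.139, 0.0]
force: [-4.9, -0.7, 5.5]
opening: 0.0621
```

```bash
python3 - <<'E'
from plant import viewer
import cv2
a=viewer.read_camera('scene'); a=cv2.resize(a[150:260,140:290],None,fx=4,fy=4,interpolation=cv2.INTER_CUBIC)
cv2.imwrite('pics/s4.png',a)
E
python3 st.py
```

```text
{'yaw': np.float64(0.0005), 'shift': [-35.9, 0.9, -0.1], 'tip_bay': [-38.5, -5.8], 'tipz': np.float64(11.9), 'force': [-3.74, 0.47, 3.41], 'zax': [-0.001, 0.0, -1.0], 't': 4.85, 'op': 0.06184519440093817}
```

View pics/s4.png

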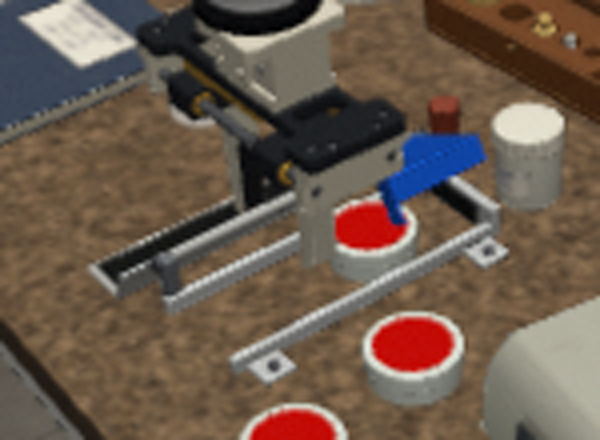

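Dish (370,240) is in contact with the finger and passing under the raised lip (395,205). Continuing.

apply_moves --deltas '[[62, [-5, 0, 0], 0], [62, [-5, 0, 0], 0], [62, [-5, 0, 0], 0], [62, [-5, 0, 0], 0], [62, [-5, 0, 0], 0]]'

```text
t: 5.48
tool_pos: [0.5784, 0.3102, 0.1977]
orientation: [0.065, -3.139, 0.0]
force: [-5.0, -0.5, 5.7]
opening: 0.0625
```

```bash
python3 st.py
```

```text
{'yaw': np.float64(0.0008), 'shift': [-11.5, 0.8, -0.3], 'tip_bay': [-14.3, -5.9], 'tipz': np.float64(11.7), 'force': [-4.99, -0.55, 5.69], 'zax': [-0.002, -0.0, -1.0], 't': 5.475, 'op': 0.06247383805930432}
```

apply_moves --deltas '[[62, [-4, 0, 0], 0], [62, [-4, 0, 0], 0], [62, [-2, 0, 0], 0], [62, [-2, 0, 0], 0], [62, [0, 0, 0], 0]]'

```text
t: 6.1
tool_pos: [0.5893, 0.3109, 0.1977]
orientation: [0.065, -3.136, 0.0]
force: [-13.1, -1.4, 10.7]
opening: 0.0615
```

```bash
python3 - <<'E'
from plant import viewer
import cv2
a=viewer.read_camera('scene'); a=cv2.resize(a[150:260,140:290],None,fx=4,fy=4,interpolation=cv2.INTER_CUBIC)
cv2.imwrite('pics/s5.png',a)
E
python3 st.py
```

```text
{'yaw': np.float64(0.0009), 'shift': [-0.7, 0.5, -0.3], 'tip_bay': [-4.0, -5.5], 'tipz': np.float64(11.7), 'force': [-13.04, -1.22, 11.73], 'zax': [-0.005, -0.0, -1.0], 't': 6.15, 'op': 0.061939715635541216}
```

View pics/s5.png

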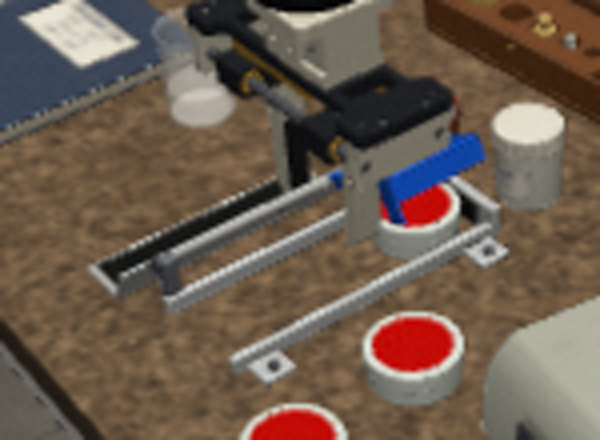

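Run:
```python
from h import *
c=json.load(open('pics/scene.json'));b=np.load('b.npy')
a=np.linspace(0,2*np.pi,200)
for x in(29,32,35,38):
  for z in (0,24):
    p=(proj(c,toW(b,np.c_[x+30*np.cos(a),-45+30*np.sin(a),0*a+z]))-[140,150])*4
    print(x,z,'maxu',p[p[:,0].argmax()].round(0),'maxv',p[p[:,1].argmax()].round(0))
```

```text
29 0 maxu [451. 233.] maxv [403. 264.]
29 24 maxu [450. 204.] maxv [401. 234.]
32 0 maxu [455. 231.] maxv [406. 262.]
32 24 maxu [454. 202.] maxv [404. 232.]
35 0 maxu [458. 229.] maxv [410. 260.]
35 24 maxu [457. 200.] maxv [408. 230.]
38 0 maxu [462. 227.] maxv [414. 258.]
38 24 maxu [461. 198.] maxv [412. 228.]
```

The dish's right edge at (460,205) matches x≈35–37, and the force rose to 13 N, so the dish is at the stop. Now I'll back off while holding the bar, then lift.

apply_moves --deltas '[[62, [4, 0, 0], 0], [62, [6, 0, 0], 0], [62, [6, 0, 0], 0], [62, [4, 0, 0], 0], [62, [0, 0, 0], 0]]'

```text
t: 6.78
tool_pos: [0.5706, 0.3097, 0.198]
orientation: [-0.065, 3.141, -0.0]
force: [2.7, -0.8, 4.9]
opening: 0.062
```

apply_moves --deltas '[[62, [0, 0, -6], 0], [62, [0, 0, -6], 0], [62, [0, 0, -6], 0], [62, [0, 0, -8], 0], [62, [0, 0, -10], 0]]'

```text
t: 7.4
tool_pos: [0.5706, 0.3097, 0.234]
orientation: [0.065, -3.14, 0.0]
force: [0.4, 0.2, -0.2]
opening: 0.062
```

apply_moves --deltas '[[62, [0, 0, -25], 0], [62, [10, 0, -30], 0], [62, [25, 0, -30], 0], [62, [30, 0, -20], 0], [62, [0, 0, 0], 0]]'

```text
t: 8.02
tool_pos: [0.5051, 0.3076, 0.3417]
orientation: [-0.066, 3.137, 0.003]
force: [1.0, 0.6, 0.1]
opening: 0.0619
```

```bash
python3 - <<'E'
from plant import viewer
import cv2,numpy as np
for i in range(4): viewer.read_camera('top')
a=viewer.read_camera('scene'); a=cv2.resize(a[150:260,140:290],None,fx=4,fy=4,interpolation=cv2.INTER_CUBIC)
t=viewer.read_camera('top'); t=cv2.resize(t[180:290,180:230],(200,440),interpolation=cv2.INTER_CUBIC)
cv2.imwrite('pics/s6.png',np.hstack([a,t]))
E
python3 st.py
```

```text
{'yaw': np.float64(0.0003), 'shift': [-84.1, 1.3, 139.5], 'tip_bay': [-86.7, -6.4], 'tipz': np.float64(151.7), 'force': [0.07, 0.22, 0.36], 'zax': [-0.001, -0.001, -1.0], 't': 8.325, 'op': 0.061895713443253036}
```

View pics/s6.png

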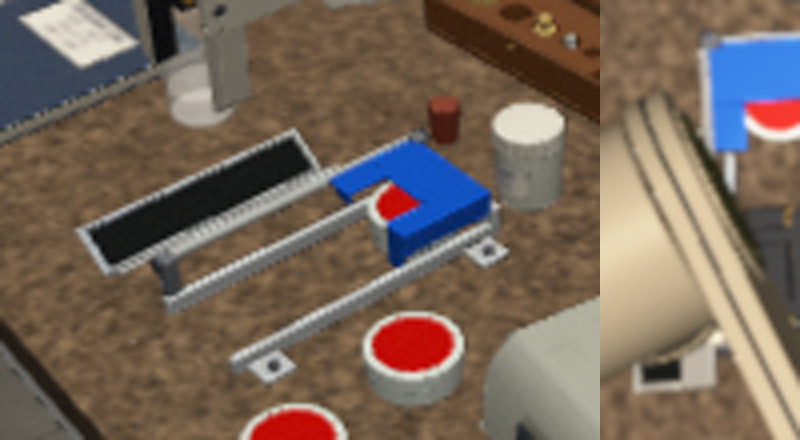

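The flap is closed with the dish beneath it, and the bystanders are in place. I'll check the dish's x from its near edge, top crop (775,139).

Run:
```python
from h import *
b=np.load('b.npy');c=json.load(open('pics/top.json'))
for z in(.012,.024):
  d=unproj(c,(180+175.5/4-.5,180+139.5/4-.5),z);print('near edge',toB(b,d),'(expect 5)')
c=json.load(open('pics/scene.json'))
d=unproj(c,(140+369.5/4-.5,150+205.5/4-.5),.024);p=toB(b,d);print('left scene edge',p,np.hypot(*(p-[35,-45])),'(expect r 30)')
```

```text
near edge [  7.48232954 -39.90184942] (expect 5)
near edge [  6.4115647  -41.04588266] (expect 5)
left scene edge [ 12.84183317 -28.7558508 ] 27.474656330453755 (expect r 30)
```

The near edge at 6.4 mm puts the dish centre at about x=36 in my fit, so it is at the stop within measuring error. Handing in.

```bash
python3 -c "
from plant import order
print(order.close_job())"
```

```text
the job is handed in; nothing more can be done
None
```

The dish is loaded and the job is handed in; no verdict was reported. One fingertip pressed the bar down and held the flap open. The other pushed the dish (the leftmost look-alike, standing in the lane) to the back stop, where the push force rose to 13 N. I then backed off 20 mm with the bar still down and lifted clear, about 8.3 s in all.

**Last checks:**
- **Flap:** it looks closed over the dish in the last picture. Its angle was never measured directly; while held open I estimate it at about 0.49 rad from the fingertip height.
- **Dish:** its centre measures about x = 36 mm (seat 35), about 1–2 mm beyond the seat in my fit. That is within camera and fit error; the scene view disagrees with the seat by about 2.5 mm.
- **Other things:** the bystanders in that view (stopper, white jar, beaker) show no shift by eye. I did not look at the red jar, calculator and brass weight again, but the arm stayed away from them.
- **Robot:** the arm is clear and the force reads about 0 N.

**Off plan:** on the first press the rubber bar dragged the fingertip about 5.6 mm sideways with about 29 N. Raising 1 mm and starting the slide cleared it.

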